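# Clamp the lid of a glaze mill jar with its slip-clutch thumbscrew

## Robot

A 6-joint arm with a two-finger parallel gripper is mounted at the origin on the work surface. World frame = base frame: x ahead of the robot, y to its left, z up, the work surface at z = 0. Lengths are in m, angles in degrees, forces in N, time in s.
With the tool pointing down it reaches from about 0.3 to 0.75 m from the base axis. Payload 8.5 kg.
Tool frame: the origin (TCP) lies midway between the tips of the shut fingers; the grasp point (between the pads) lies 19 mm behind it; z points along the fingers, y is the line along which they close (so a half turn about z gives the same grasp; the last joint's range is limited). The gripper opens to 85 mm and grips with 20 to 120 N. Pads are 22 mm wide; open, the fingers measure 114 mm over their backs; the gripper's body (76 mm by 85 mm) begins 54 mm behind the grasp point. The pads swing forward as they close: fully open they stand 13 mm farther back than shut.
Start: joints at [-77.997, 21.807, 74.336, -0, 83.858, -12.336], TCP at [0.227, -0.501, 0.231] pointing down, gripper open.
Joint ranges: [-178.18, 178.18], [-50.72, 133.34], [12.68, 142.11], [-81.47, 261.47], [9.98, 163.14], [-165.26, 165.26]. Speed limits (degrees/s): [136.94, 136.94, 180, 180, 180, 180].

## Interface

Orientations are given as a 3x3 rotation matrix whose columns are the frame's x, y, z axes.
In Python, from bench import ctrl gives the robot as it stands. The module is installed in compiled form; this text tells all that it offers.
- The arm moves only by the tool jog_arm, never from a script. Its argument "increments" is a list of rows, each a list of 7 numbers: the gripper command: -1 is shut, 1 is fully open, values between are in proportion, then the shift along the tool's x, y, z in m, then the turn, a rotation vector about the tool's x, y, z in degrees. In form: [[fingers, dx, dy, dz, rx, ry, rz], ...]. A call has 1 to 20 rows; each row shifts and turns the commanded pose from where the row before left it, along the tool's axes as they then stand; what a row does not reach is not made up. A row lasts 1/8 s, in which the tool goes at most 62.5 mm and 10.7 degrees, less where a joint would pass 70% of its speed; a pose out of reach is approached as far as the arm can. A call is refused whole if a number of a shift passes 0.0625 or a number of a turn 10.7, either way. A call with a gripper value outside its range is refused whole. The fingers move at their own pace and stop on an object; "grip_force" is the grip in N (left out, the last holds). Time passes only in rows, so rows that do not move let the fingers close. It gives the time, the measured TCP pose, the force, the opening and the grip force at its end, in the units of the state.
- ctrl.sense(): the state, without advancing time (a new reading comes with each control period).
- ctrl.get_image(name): name is "side" or "top"; returns (picture, depth): 384x512x3 uint8, red, green, blue; 384x512 float32, m along the optical axis (not along the pixel's ray), 0 where there is no reading.
- ctrl.calibration(name): a dict with "intrinsics" (3x3 intrinsics, pixels), "xyz" and "rotation" of the camera in the world. Camera axes: x right, y up, looking along -z (the intrinsics and any distortion apply to the point x, -y, -z); pixel columns grow to the right and rows downward; lengths in m; the calibration is good to about 2 mm. A picture is of the moment at which its call begins. calibration takes no time and is no camera call.
- ctrl.close_job(): hands the job in; it is judged then, once.
Trained networks look in the newest picture that a camera, given by its name, has taken for a name from the list of things; names that differ only in an ending like _2 or _b are one class to them, and where a whole thing is asked for, a point or a joint stands for the part that bears it (a point fixed in the world has none). Each returns a list of dicts, best first, with "p" (0 to 1); they miss things now and then, are a little off and sometimes report something else, mostly with a low value. They report only what shows in the picture. A call takes as long as a camera call. They do not tell look-alikes from the thing itself.
- ctrl.boxes_of(label, camera): "box" ([left, top, right, bottom] as shares, 0 to 1, of the picture: columns of its width, rows of its height, round what is visible of it).
- ctrl.pinpoint(label, camera): "at" ([row, column] as shares, 0 to 1, of the picture: columns of its width, rows of its height: a listed point, or the origin of a listed thing).
The state is a dict: "clock": time; "q": joint angles; "joint_vel": joint speeds; "joint_torque": joint torques, N m; "eef_pos": TCP position; "tcp_rot": TCP orientation; "contact_force": force on the tool from outside, world axes, zero at the start; "wrist_torque": the same for the moment, N m; "finger_gap": opening from 0.0 (shut) to 1.0 (fully open); "grip_force": force on a finger pad.
Only numpy, scipy, OpenCV 4.12 (cv2) and the standard library are available. Lean on these libraries where they do the work, as an engineer would, in place of code of your own. Each camera call takes 0.05 s, during which the arm holds its last target. There are 200 camera calls.

## Task

Close the mill jar: swing the steel bridge fully over the lid to its stop, then turn the thumbscrew on it clockwise until the plunger presses on the lid and the clutch slips for the first time. Stop at that first slip (its tell-tale pin then just begins to rise; the thumbscrew must not slip by more than an eighth of a turn in all), let go, and leave the lid in place and the other things on the bench alone.

Things in the scene. Friction and masses are not known exactly. Their poses are not given: they have to be found in the camera images.
- stand: Grey steel closing stand, a plate 170 x 215 x 12 mm fixed to the bench, with a round cup (116 mm outside, 44 mm high) that holds the jar and an upright post. Origin on the jar's axis at bench level; the post stands 100 mm from it along the stand's -y. z up.
- pivot (a point): Axis of the bridge's post, at the height of the bridge's top face (158 mm above the bench). The bridge is a flat steel bar 24 mm wide and 18 mm thick, underside 140 mm above the bench, which carries the thumbscrew 100 mm from this axis in a round boss of 42 mm diameter.
- bridge (a joint): Swing of the bridge about the post, rad: 0 = at its stop, exactly over the jar (it then points along the stand's +y); grows anticlockwise seen from above, as it swings away; starts at 0.9 to 1.45. Stiff hinge (about 0.25 N m): it stays where left.
- wing (a point): Centre of the thumbscrew's wing, on the screw's axis, 189 mm above the bench: an upright steel bar 42 mm long (its x axis), 12 mm thick (its y axis, across which it is gripped) and 28 mm high (175 to 203 mm above the bench). z up. Clockwise from above tightens; it stays at this height. Thread friction 0.08 N m either way; clutch slips at 0.30 N m.
- pin: Brass tell-tale pin, 7 mm thick, in the middle of the wing's top face. Origin at the centre of its top: 15 mm above the wing's centre (1 mm proud of the wing) until the clutch slips, then it rises 4 mm per radian of slip in all; it never goes down again. The brass mark on the wing's cap also leaves its mate on the dark collar below (52 mm wide, top 166 mm above the bench)
- plunger: Steel plunger under the bridge's end, driven down 1.6 mm per radian that the thumbscrew turns before it slips; rubber foot of 28 mm diameter. Origin at the centre of the foot's underside. It meets the lid after about 0.7 to 4 rad; the torque then rises over about 0.8 rad until the clutch slips. A halted tool springs back a little, so at rest the torque reads lower by up to twice the thread friction (about 0.14 N m at the slip).
- lid: Loose white porcelain lid, 100 mm diameter, 10 mm thick, with a raised centre (44 mm diameter, 8 mm high) on which the foot presses; it lies on the jar by its own weight, centred by a spigot. Origin at the centre of the flange's underside; the raised centre is 18 mm above that.
- jar: White porcelain mill jar, 96 mm diameter, 85 mm high, fixed in the stand's cup. Origin at the centre of its underside.
- tea_bowl: Bystander: terracotta bowl, 90 mm wide, 55 mm high. Origin under its centre.
- pigment_jar: Bystander: small closed jar, 44 mm wide, 50 mm high. Origin under its centre.
- brush: Bystander: brush lying on the bench. Origin under its middle.
- cup: Bystander: blue glazed cup, 72 mm wide, 75 mm high. Origin under its centre.
- rib: Bystander: thin wooden rib, 90 x 50 x 6 mm, lying flat. Origin under its centre.
- oxide_bottle: Bystander: bottle, 52 mm wide, 110 mm high. Origin under its centre.
- saucer: Bystander: white saucer, 120 mm wide, 18 mm high. Origin under its centre.
Not all that is in view belongs to the job. Leave any brown or pink look-alike of the lid alone.

How it is judged (in metres and radians):
On the way, in this order (a step that is already met when the one before it is completed fails the run):
1. the bridge is swung fully over the lid (within 0.06 rad of its stop) (value of joint bridge below 0.06 rad), for 0.2 s.
2. the plunger presses on the lid (over 12 N) and the clutch has slipped (pin risen by over 0.5 mm) (value of joint bridge below 0.06 rad and contact force between plunger and lid above 12 N and z of pin in the frame of wing above 0.0155 m), for 0.1 s.
At the end, for the whole second after the job is handed in: The bridge is at its stop over the lid (within 0.06 rad), the plunger presses on the lid with more than 12 N, the clutch has slipped once (tell-tale pin risen by 0.5 to 3.4 mm, that is 0.13 to 0.85 rad of slip), and the lid lies level in place (within 8 mm) (all of step 2 and z of pin in the frame of wing below 0.0184 m and distance of lid from where it was at the start of the episode below 0.008 m and angle between lid's own z axis and vertical below 0.06 rad and velocity of joint bridge below 0.05 rad/s); the robot touches nothing.
It fails at once if the clutch slips by more than 0.85 rad in all (pin risen by over 3.4 mm) (z of pin in the frame of wing above 0.0184 m).
It fails at once if the lid is pushed or lifted out of place (over 10 mm) (distance of lid from where it was at the start of the episode above 0.01 m).
It fails at once if the robot leans on the jar or its lid (over 15 N) (contact force between any of the arm, the fingers and lid above 15 N or contact force between the fingers and jar above 15 N).
It fails at once if a bystander is moved by more than 30 mm (distance of any of tea_bowl, pigment_jar, brush, cup, rib, oxide_bottle, saucer from where it was at the start of the episode above 0.03 m).
It also fails if it takes over 72 s, if anything falls off the work surface, if the arm or the gripper's body presses on something with over 40 N, if the wrist force passes 120 N, or if a joint passes its speed limit or range.

## Working session

There is one attempt and no reset: what is moved stays moved. The work goes in short steps, Python scripts to look and compute and a tool call to move; the robot and the scene stay as the last step left them, time stands still between calls to the robot, and variables do not carry over. Pictures are saved under pics/ and viewed, at most 10 in all, crops included, and the job is handed in when it is done.

Besides the shell and the picture viewer there is one more tool, called after ">>>" as name(argument=value, ...) on one line, values as JSON. jog_arm: Moves the arm, as the interface text tells. Its arguments: {"type":"object","properties":{"increments":{"type":"array"},"grip_force":{"type":"number"}},"required":["increments"]}

```bash
mkdir -p pics
cat > h.py <<'E'
import numpy as np, cv2
from bench import ctrl
def ray(cam,at):
    c=ctrl.calibration(cam);K=np.array(c["intrinsics"]);R=np.array(c["rotation"]);o=np.array(c["xyz"])
    u,v=at[1]*512,at[0]*384
    d=np.linalg.solve(K,[u,v,1.]);d=R@np.array([d[0],-d[1],-d[2]])
    return o,d
def at_z(cam,at,z):
    o,d=ray(cam,at);return o+d*(z-o[2])/d[2]
def tri(a1,a2):
    o1,d1=ray("side",a1);o2,d2=ray("top",a2)
    A=np.stack([d1,-d2],1);s=np.linalg.lstsq(A,o2-o1,rcond=None)[0]
    p,q=o1+s[0]*d1,o2+s[1]*d2
    return (p+q)/2,np.linalg.norm(p-q)
def pts(cam,dep):
    c=ctrl.calibration(cam);K=np.array(c["intrinsics"]);R=np.array(c["rotation"])
    v,u=np.mgrid[:384,:512]
    d=np.stack([u+.5,v+.5,np.ones_like(u)],-1)@np.linalg.inv(K).T
    d=d*np.array([1,-1,-1])
    return (d*dep[...,None])@R.T+np.array(c["xyz"])
E
python3 - <<'E'
from h import *
np.set_printoptions(precision=4,suppress=True)
for k in ("side","top"):
    im,d=ctrl.get_image(k);cv2.imwrite(f"pics/{k}0.png",im[...,::-1]);np.save(f"{k}0.npy",d)
    c=ctrl.calibration(k);print(k,c)
r={}
for l in ("wing","pivot","pin","lid","stand","plunger","jar"):
    for k in ("side","top"):
        r[l,k]=ctrl.pinpoint(l,k);print(l,k,[(np.round(x["p"],2),np.round(np.array(x["at"])*[384,512],1)) for x in r[l,k][:3]])
    if r[l,"side"] and r[l,"top"]: print("   tri",*tri(r[l,"side"][0]["at"],r[l,"top"][0]["at"]))
print(ctrl.sense())
E
```

```text
side {'intrinsics': array([[379.9035,   0.    , 256.3226],
       [  0.    , 379.9035, 190.8063],
       [  0.    ,   0.    ,   1.    ]]), 'xyz': array([0.1311, 0.8626, 1.1315]), 'rotation': array([[-0.902 ,  0.3096, -0.3009],
       [-0.4317, -0.6389,  0.6368],
       [ 0.0049,  0.7042,  0.71  ]])}
top {'intrinsics': array([[363.6824,   0.    , 258.5851],
       [  0.    , 363.6824, 196.1554],
       [  0.    ,   0.    ,   1.    ]]), 'xyz': array([ 0.3699, -0.0258,  1.3248]), 'rotation': array([[-0.0104,  0.9877, -0.1559],
       [-0.9999, -0.0124, -0.0118],
       [-0.0136,  0.1557,  0.9877]])}
wing side [(np.float64(0.62), array([185.2, 269.9]))]
wing top [(np.float64(0.57), array([209. , 264.2]))]
   tri [ 0.5043 -0.0306  0.1866] 0.008191386660108173
pivot side [(np.float64(0.65), array([208.7, 209.4])), (np.float64(0.64), array([174.2, 254.8]))]
pivot top [(np.float64(0.63), array([184.4, 284.3]))]
   tri [ 0.7117 -0.0771 -0.0956] 0.15732011538421498
pin side [(np.float64(0.61), array([184.8, 267. ]))]
pin top [(np.float64(0.45), array([240.7, 365.1]))]
   tri [ 0.5188 -0.3536 -
[... 806 characters left out ...]
([209.4, 239.6]))]
jar top [(np.float64(0.49), array([186.1, 260.9]))]
   tri [ 0.6167 -0.0183  0.0137] 0.005479642069268175
{'clock': 0.8, 'q': array([-77.9969,  21.8059,  74.3368,  -0.0004,  83.8585, -12.336 ]), 'joint_vel': array([-0.0507, -0.0813, -0.0638, -0.1526,  0.0115, -0.0358]), 'joint_torque': array([  0.    , -44.8292, -23.1451,  -0.0002,   0.0006,   0.    ]), 'eef_pos': array([ 0.2267, -0.5011,  0.2313]), 'tcp_rot': array([[ 0.9111,  0.4121, -0.    ],
       [ 0.4121, -0.9111,  0.    ],
       [-0.    , -0.    , -1.    ]]), 'contact_force': array([ 0.3123, -0.0136,  0.6294]), 'wrist_torque': array([-0.003 ,  0.0544,  0.0333]), 'grip_force': 0.0, 'finger_gap': 1.0021559122129093}
```

View pics/side0.png

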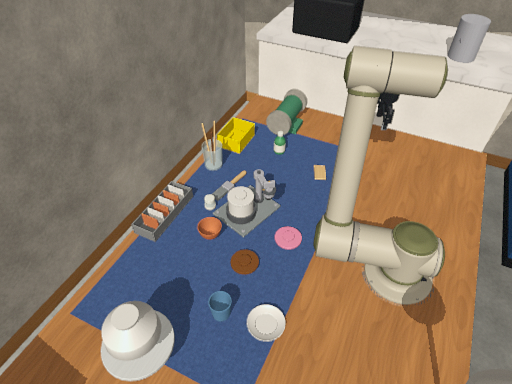

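View pics/top0.png

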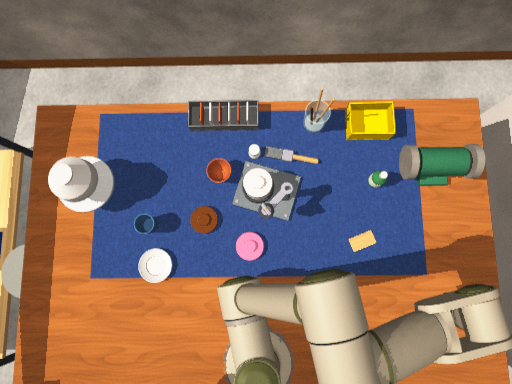

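The side view shows the jar at (col 240, row 205), the post at (258,180) and the wing at about (268,187). The top view shows the lid at (258,183), the post at (288,188) and the wing at (266,209). The brown and pink discs are look-alikes. Next I'll crop in close and use depth.

Run:
```python
from h import *
np.set_printoptions(precision=4,suppress=True)
t=cv2.imread("pics/top0.png")[150:235,220:320];s=cv2.imread("pics/side0.png")[155:240,200:300]
cv2.imwrite("pics/crop0.png",np.vstack([cv2.resize(t,None,fx=3.5,fy=3.5,interpolation=2),cv2.resize(s,None,fx=3.5,fy=3.5,interpolation=2)]))
W={}
for l,zs in (("wing",.189),("lid",.097)):
    pass
print("wing top@.189",at_z("top",[209/384,264.2/512],.189),"side",at_z("side",[185.2/384,269.9/512],.189))
print("pivot top@.158",at_z("top",[184.4/384,284.3/512],.158),"side",at_z("side",[174.2/384,254.8/512],.158))
for k in ("top","side"):
    P=pts(k,np.load(k+"0.npy"));m=(P[...,0]>.45)&(P[...,0]<.72)&(P[...,1]>-.2)&(P[...,1]<.12)
    Q=P[m]
    for a,b in ((.06,.09),(.095,.108),(.108,.118),(.15,.163),(.163,.172),(.18,.215)):
        q=Q[(Q[:,2]>a)&(Q[:,2]<b)]
        if len(q): print(k,a,b,len(q),q.mean(0),q.min(0),q.max(0))
    q=Q[(Q[:,2]>.109)&(Q[:,2]<.118)]
    np.save(k+"Q.npy",Q)
    # stand plate
    q=Q[(Q[:,2]>.006)&(Q[:,2]<.018)]
    print(k,"plate",cv2.minAreaRect((q[:,:2]*1000).astype(np.float32)))
```

```text
wing top@.189 [ 0.5081 -0.0295  0.189 ] side [ 0.4992 -0.029   0.189 ]
pivot top@.158 [ 0.5918 -0.0962  0.158 ] side [ 0.5869 -0.0876  0.158 ]
top 0.06 0.09 30 [ 0.5666 -0.023   0.0729] [ 0.5595 -0.1107  0.0621] [0.5878 0.0314 0.0867]
top 0.095 0.108 81 [ 0.6073 -0.0052  0.1066] [ 0.5577 -0.0557  0.1019] [0.6549 0.0397 0.108 ]
top 0.108 0.118 507 [ 0.6059 -0.0094  0.1116] [ 0.5595 -0.0559  0.108 ] [0.6545 0.0396 0.118 ]
top 0.15 0.163 228 [ 0.5553 -0.0847  0.1584] [ 0.4805 -0.1226  0.1519] [ 0.5954 -0.0144  0.163 ]
top 0.163 0.172 132 [ 0.5165 -0.0471  0.1662] [ 0.4799 -0.1153  0.163 ] [ 0.5868 -0.0111  0.1719]
top 0.18 0.215 57 [ 0.5034 -0.0356  0.2009] [ 0.4859 -0.0491  0.1824] [ 0.5207 -0.0211  0.2081]
top plate ((585.900634765625, -40.28273010253906), (319.2156066894531, 267.7109375), 89.9916000366211)
side 0.06 0.09 163 [0.5841 0.0036 0.0748] [ 0.5564 -0.1015  0.0601] [0.6438 0.0446 0.0899]
side 0.095 0.108 152 [ 0.601  -0.0044  0.1048] [ 0.5551 -0.097   0.0951] [0.6545 0.0425 0.108 ]
side 0.108 0.118 289 [ 0.6012 -0.0036  0.1117] [ 0.5546 -0.0935  0.108 ] [0.6535 0.0475 0.118 ]
side 0.15 0.163 125 [ 0.5539 -0.0769  0.1575] [ 0.4782 -0.1214  0.15  ] [ 0.5944 -0.0067  0.1629]
side 0.163 0.172 67 [ 0.5061 -0.0321  0.1659] [ 0.478  -0.1056  0.1632] [ 0.5839 -0.006   0.1714]
side 0.18 0.215 73 [ 0.5019 -0.0299  0.1938] [ 0.485  -0.0456  0.1803] [ 0.5212 -0.0177  0.2048]
side plate ((601.4475708007812, -41.42344665527344), (236.37794494628906, 319.0779724121094), 0.5891386270523071)
```

View pics/crop0.png

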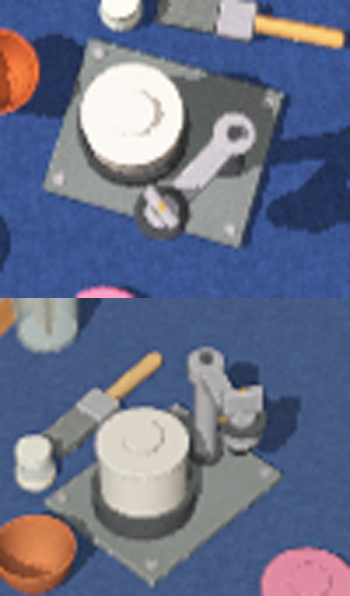

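The crop agrees with the measured sizes. The lid centre is about (0.606,-0.008), the pivot about (0.577,-0.105) and the wing about (0.503,-0.034), and both radii come out near 0.10 m. I'll fit these more tightly, including the wing's angle.

```bash
cat > fit.py <<'E'
from h import *
from scipy.optimize import least_squares
def wingfit(Q,a=.196,b=.206):
    q=Q[(Q[:,2]>a)&(Q[:,2]<b)][:,:2]; r=cv2.minAreaRect((q*1000).astype(np.float32))
    w,v=np.linalg.eigh(np.cov(q.T)); return len(q),q.mean(0),np.sqrt(w*12)*1000,np.degrees(np.arctan2(v[1,1],v[0,1]))%180,r
E
python3 - <<'E'
from fit import *
np.set_printoptions(precision=4,suppress=True)
for k in ("top","side"):
    Q=np.load(k+"Q.npy");print(k,wingfit(Q))
    q=Q[(Q[:,2]>.155)&(Q[:,2]<.162)][:,:2]
    # bar: shaft part axis by distance to pivot guess; collar circle from .163-.17
    e=q[np.hypot(*(q-[.577,-.105]).T)<.03];print(" post end",len(e),(e.min(0)+e.max(0))/2,cv2.minEnclosingCircle((e*1000).astype(np.float32)))
    c=Q[(Q[:,2]>.163)&(Q[:,2]<.17)][:,:2];c=c[np.hypot(*(c-[.503,-.034]).T)<.04];print(" collar",len(c),cv2.minEnclosingCircle((c*1000).astype(np.float32)))
    f=Q[(Q[:,2]>.104)&(Q[:,2]<.118)][:,:2];f=f[np.hypot(*(f-[.606,-.008]).T)<.06];print(" lid",cv2.minEnclosingCircle((f*1000).astype(np.float32)))
E
```

```text
top (51, array([ 0.5038, -0.0358]), array([12.3595, 42.0424]), np.float64(36.11136255623907), ((504.1743469238281, -36.25122833251953), (40.51831817626953, 11.936949729919434), 36.737918853759766))
 post end 105 [ 0.5732 -0.1013] ((572.2879638671875, -102.44974517822266), 24.033756256103516)
 collar 103 ((504.5209045410156, -35.2266731262207), 25.672239303588867)
 lid ((606.867919921875, -9.006235122680664), 49.8099250793457)
side (33, array([ 0.5028, -0.0311]), array([14.4416, 40.3959]), np.float64(39.307560740536076), ((503.0368957519531, -32.84381866455078), (36.98765182495117, 15.30278205871582), 41.2697639465332))
 post end 54 [ 0.5734 -0.0999] ((573.1300659179688, -99.81666564941406), 22.21489143371582)
 collar 55 ((502.0394287109375, -30.368206024169922), 26.339353561401367)
 lid ((607.5200805664062, -4.911192417144775), 53.03518295288086)
```

>>> jog_arm(increments=[[1,0,0,-0.03,0,0,-10],[1,0,0,-0.03,0,0,-10],[1,0,0,0,0,0,-10],[1,0,0,0,0,0,-10],[1,0,0,0,0,0,-10],[1,0,0,0,0,0,-10],[1,0,0,0,0,0,-10],[1,0,0,0,0,0,-10],[1,0,0,0,0,0,-10]])

```text
clock: 1.92
eef_pos: [0.2267, -0.5011, 0.2913]
tcp_rot: [[-0.417, 0.909, -0.0], [0.909, 0.417, 0.0], [0.0, 0.0, -1.0]]
contact_force: [0.5, 0.1, 0.6]
finger_gap: 1.0
grip_force: 0.0
```

>>> jog_arm(increments=[[1,0.0309,0.0447,0,0,0,0],[1,0.0309,0.0447,0,0,0,0],[1,0.0309,0.0447,0,0,0,0],[1,0.0309,0.0447,0,0,0,0],[1,0.0309,0.0447,0,0,0,0],[1,0.0309,0.0447,0,0,0,0],[1,0.0309,0.0447,0,0,0,0],[1,0.0309,0.0447,0,0,0,0],[1,0.0309,0.0447,0,0,0,0],[1,0.0309,0.0447,0,0,0,0],[1,0,0,0,0,0,-10.2],[1,0,0,0,0,0,-10.2],[1,0,0,0,0,0,-10.2],[1,0,0,0,0,0,-10.2],[1,0,0,0,0,0,-10.2],[1,0,0,0,0,0,-10.2],[1,0,0,0,0,0,-10.2],[1,0,0,0,0,0,-10.2],[1,0,0,0,0,0,-10.2],[1,0,0,0,0,0,-10.2]])

```text
clock: 4.42
eef_pos: [0.5066, -0.0353, 0.2914]
tcp_rot: [[-0.802, -0.597, 0.0], [-0.597, 0.802, -0.0], [-0.0, -0.0, -1.0]]
contact_force: [0.4, 0.2, -0.1]
finger_gap: 1.002
grip_force: 0.0
```

>>> jog_arm(increments=[[1,0.0018,0.0026,0.03,0,0,0],[1,0,0,0.03,0,0,0],[1,0,0,0.03,0,0,0],[1,0,0,0.028,0,0,0],[0.3,0,0,0,0,0,0],[-0.3,0,0,0,0,0,0],[-1,0,0,0,0,0,0],[-1,0,0,0,0,0,0],[-1,0,0,0,0,0,0],[-1,0,0,0,0,0,0]], grip_force=60)

```text
clock: 5.68
eef_pos: [0.5048, -0.0347, 0.1753]
tcp_rot: [[-0.806, -0.592, 0.005], [-0.592, 0.806, -0.002], [-0.003, -0.004, -1.0]]
contact_force: [0.6, -0.9, 9.3]
finger_gap: 0.128
grip_force: 62.3
```

Run:
```python
from h import *
s=ctrl.sense();print({k:np.round(s[k],3) for k in("eef_pos","contact_force","wrist_torque","finger_gap","grip_force","q")})
im,d=ctrl.get_image("side");cv2.imwrite("pics/grip.png",cv2.resize(im[120:250,170:330,::-1],None,fx=4,fy=4,interpolation=2))
```

```text
{'eef_pos': array([ 0.505, -0.035,  0.175]), 'contact_force': array([ 0.565, -0.861,  9.306]), 'wrist_torque': array([-0.049,  0.034, -0.026]), 'finger_gap': np.float64(0.128), 'grip_force': np.float64(62.286), 'q': array([-1.73630e+01,  2.02200e+01,  8.68160e+01, -6.00000e-03,
        7.26850e+01, -1.43695e+02])}
```

View pics/grip.png

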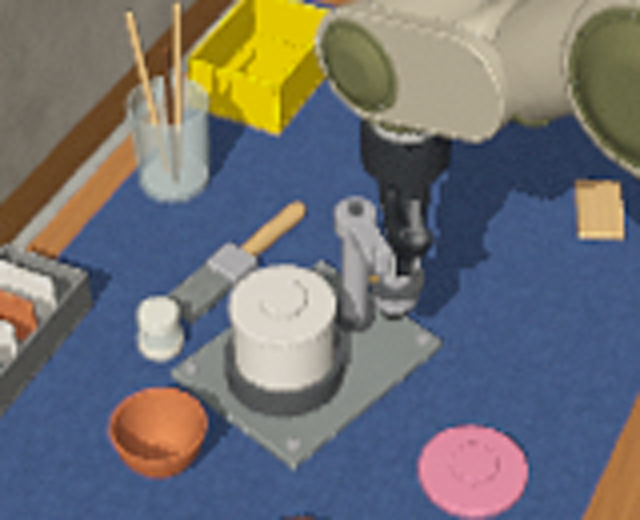

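The wing is held: the gap is about 11 mm and the fingers sit around it at crop (405,250). There's a 9 N upward load, which I'll relieve before starting the arc.

>>> jog_arm(increments=[[-1,0,0,-0.002,0,0,0],[-1,0,0,0,0,0,0],[-1,-0.0069,0.0009,0,0,0,4],[-1,-0.0069,0.0009,0,0,0,4],[-1,-0.0069,0.0009,0,0,0,4],[-1,-0.0069,0.0009,0,0,0,4],[-1,0,0,0,0,0,0]])

```text
clock: 6.6
eef_pos: [0.5256, -0.0168, 0.1755]
tcp_rot: [[-0.937, -0.348, 0.0], [-0.348, 0.937, 0.001], [-0.0, 0.001, -1.0]]
contact_force: [0.6, 2.8, -0.5]
finger_gap: 0.128
grip_force: 60.9
```

Run:
```python
from h import *
s=ctrl.sense();print({k:np.round(s[k],3) for k in("eef_pos","contact_force","wrist_torque","finger_gap","grip_force","q")})
```

```text
{'eef_pos': array([ 0.526, -0.017,  0.176]), 'contact_force': array([ 0.62 ,  2.793, -0.471]), 'wrist_torque': array([ 0.477, -0.094, -0.082]), 'finger_gap': np.float64(0.128), 'grip_force': np.float64(60.886), 'q': array([-1.47680e+01,  2.21970e+01,  8.35600e+01,  4.70000e-02,
        7.42410e+01, -1.25173e+02])}
```

>>> jog_arm(increments=[[-1,-0.0069,0.0009,0,0,0,4],[-1,-0.0069,0.0009,0,0,0,4],[-1,-0.0069,0.0009,0,0,0,4],[-1,-0.0069,0.0009,0,0,0,4],[-1,-0.0069,0.0009,0,0,0,4],[-1,-0.0069,0.0009,0,0,0,4],[-1,-0.0069,0.0009,0,0,0,4],[-1,-0.0069,0.0009,0,0,0,4],[-1,-0.0069,0.0009,0,0,0,4],[-1,-0.0069,0.0009,0,0,0,4],[-1,-0.0034,0.0004,0,0,0,2]])

```text
clock: 7.98
eef_pos: [0.5959, -0.0024, 0.1755]
tcp_rot: [[-0.93, 0.367, 0.0], [0.367, 0.93, 0.008], [0.003, 0.007, -1.0]]
contact_force: [0.2, 20.3, 1.9]
finger_gap: 0.127
grip_force: 61.3
```

>>> jog_arm(increments=[[-1,-0.0034,0.0004,0,0,0,2]])

```text
clock: 8.1
eef_pos: [0.5993, -0.0031, 0.1755]
tcp_rot: [[-0.917, 0.399, 0.001], [0.399, 0.917, 0.008], [0.003, 0.008, -1.0]]
contact_force: [1.4, 21.0, 1.3]
finger_gap: 0.132
grip_force: 61.2
```

>>> jog_arm(increments=[[-1,-0.0017,0.0002,0,0,0,1]])

```text
clock: 8.22
eef_pos: [0.601, -0.0034, 0.1755]
tcp_rot: [[-0.91, 0.414, 0.001], [0.414, 0.91, 0.008], [0.003, 0.008, -1.0]]
contact_force: [1.9, 22.3, 0.3]
finger_gap: 0.127
grip_force: 61.2
```

>>> jog_arm(increments=[[-1,-0.0017,0.0002,0,0,0,1]])

```text
clock: 8.35
eef_pos: [0.6027, -0.0038, 0.1755]
tcp_rot: [[-0.903, 0.43, 0.001], [0.43, 0.903, 0.009], [0.003, 0.008, -1.0]]
contact_force: [1.5, 21.6, -0.3]
finger_gap: 0.131
grip_force: 61.2
```

>>> jog_arm(increments=[[-1,0.0017,0.0036,0,0,0,0],[-1,-0.0017,0.0001,0,0,0,1]])

```text
clock: 8.6
eef_pos: [0.6041, -0.0037, 0.1755]
tcp_rot: [[-0.894, 0.447, 0.0], [0.447, 0.894, 0.002], [0.001, 0.002, -1.0]]
contact_force: [1.6, 9.5, -0.6]
finger_gap: 0.127
grip_force: 61.2
```

>>> jog_arm(increments=[[-1,-0.0017,0.0001,0,0,0,1]])

```text
clock: 8.72
eef_pos: [0.6058, -0.0042, 0.1756]
tcp_rot: [[-0.886, 0.463, 0.001], [0.463, 0.886, 0.003], [0.001, 0.003, -1.0]]
contact_force: [1.4, 9.6, 0.5]
finger_gap: 0.131
grip_force: 61.2
```

>>> jog_arm(increments=[[-1,-0.0017,0.0001,0,0,0,1]])

```text
clock: 8.85
eef_pos: [0.6075, -0.0047, 0.1755]
tcp_rot: [[-0.878, 0.479, 0.001], [0.479, 0.878, 0.004], [0.001, 0.004, -1.0]]
contact_force: [1.8, 11.3, 0.2]
finger_gap: 0.128
grip_force: 61.1
```

>>> jog_arm(increments=[[-1,-0.0017,0.0001,0,0,0,1]])

```text
clock: 8.98
eef_pos: [0.6078, -0.0048, 0.1755]
tcp_rot: [[-0.87, 0.493, -0.003], [0.493, 0.87, 0.005], [0.005, 0.003, -1.0]]
contact_force: [-8.0, 14.9, 4.8]
finger_gap: 0.133
grip_force: 61.8
```

The stop was met at x≈0.608, which matches the lid axis at 0.607. I'll relieve the radial load and start tightening, watching the wrist torque.

>>> jog_arm(increments=[[-1,0.0012,0.0022,0,0,0,0],[-1,0,0,0,0,0,8],[-1,0,0,0,0,0,8],[-1,0,0,0,0,0,8],[-1,0,0,0,0,0,8]])

```text
clock: 9.6
eef_pos: [0.6088, -0.0034, 0.1756]
tcp_rot: [[-0.472, 0.882, 0.0], [0.882, 0.472, 0.003], [0.002, 0.002, -1.0]]
contact_force: [1.6, 8.7, -0.5]
finger_gap: 0.127
grip_force: 61.2
```

```bash
cat > s.py <<'E'
from h import *
s=ctrl.sense();R=np.array(s["tcp_rot"]);print({k:np.round(s[k],3).tolist() for k in("clock","eef_pos","contact_force","wrist_torque","finger_gap","grip_force","q")},"phi",np.degrees(np.arctan2(R[1,0],R[0,0])).round(2))
E
python3 s.py; cp pics/top0.png /tmp
python3 - <<'E'
from fit import *
im,d=ctrl.get_image("side");cv2.imwrite("pics/side1.png",cv2.resize(im[150:250,190:310,::-1],None,fx=6,fy=6,interpolation=2))
E
```

```text
{'clock': 9.6, 'eef_pos': [0.609, -0.003, 0.176], 'contact_force': [1.603, 8.656, -0.521], 'wrist_torque': [1.429, -0.229, 0.083], 'finger_gap': 0.127, 'grip_force': 61.236, 'q': [-11.523, 30.105, 69.782, 0.166, 80.133, -39.714]} phi 118.16
```

View pics/side1.png

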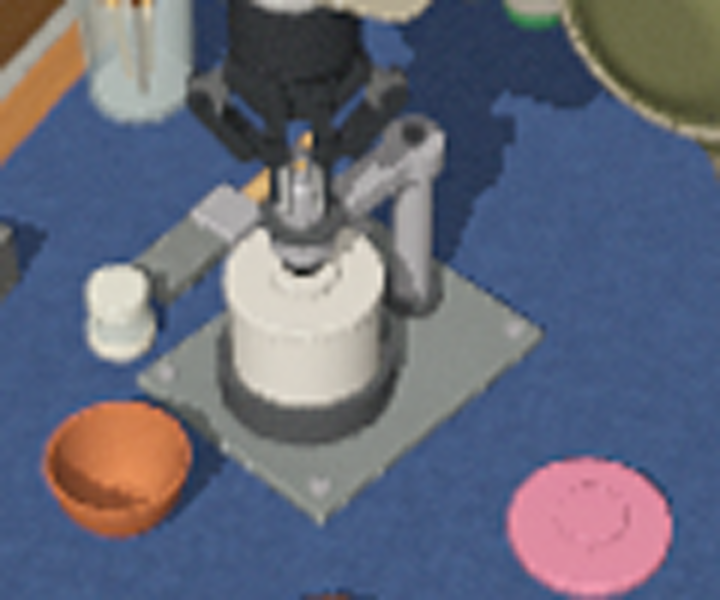

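The bridge now lies over the lid, with the foot above its raised centre at crop (305,262). The wing is gripped at (300,190) and the running torque of 0.08 matches thread friction. I'll keep going in small steps.

>>> jog_arm(increments=[[-1,0.0022,0.0012,0,0,0,6],[-1,0,0,0,0,0,6]])

```text
clock: 9.9
eef_pos: [0.6093, -0.0029, 0.1755]
tcp_rot: [[-0.279, 0.96, 0.001], [0.96, 0.279, -0.001], [-0.001, 0.001, -1.0]]
contact_force: [2.9, -0.7, -1.0]
finger_gap: 0.128
grip_force: 61.0
```

```bash
python3 s.py
```

```text
{'clock': 9.9, 'eef_pos': [0.609, -0.003, 0.176], 'contact_force': [2.902, -0.686, -0.984], 'wrist_torque': [-0.078, -0.5, 0.055], 'finger_gap': 0.128, 'grip_force': 60.955, 'q': [-11.375, 30.129, 69.737, -0.047, 80.047, -27.542]} phi 106.18
```

>>> jog_arm(increments=[[-1,0,0,0,0,0,6],[-1,0,0,0,0,0,6]])

```text
clock: 10.15
eef_pos: [0.6096, -0.0028, 0.1756]
tcp_rot: [[-0.073, 0.997, 0.002], [0.997, 0.073, -0.0], [-0.001, 0.002, -1.0]]
contact_force: [3.5, 0.8, -0.6]
finger_gap: 0.13
grip_force: 60.9
```

```bash
python3 s.py
```

```text
{'clock': 10.15, 'eef_pos': [0.61, -0.003, 0.176], 'contact_force': [3.492, 0.797, -0.623], 'wrist_torque': [0.085, -0.674, 0.088], 'finger_gap': 0.13, 'grip_force': 60.909, 'q': [-11.373, 30.137, 69.721, -0.001, 80.021, -15.543]} phi 94.17
```

>>> jog_arm(increments=[[-1,0,0,0,0,0,6],[-1,0,0,0,0,0,6]])

```text
clock: 10.4
eef_pos: [0.6096, -0.0026, 0.1756]
tcp_rot: [[0.136, 0.991, 0.002], [0.991, -0.136, -0.0], [0.0, 0.002, -1.0]]
contact_force: [4.0, 1.6, -1.5]
finger_gap: 0.13
grip_force: 60.9
```

```bash
python3 s.py
```

```text
{'clock': 10.4, 'eef_pos': [0.61, -0.003, 0.176], 'contact_force': [4.031, 1.623, -1.464], 'wrist_torque': [0.212, -0.66, 0.046], 'finger_gap': 0.13, 'grip_force': 60.911, 'q': [-11.363, 30.139, 69.718, 0.016, 80.022, -3.544]} phi 82.18
```

>>> jog_arm(increments=[[-1,0.0003,0.002,0,0,0,6],[-1,0,0,0,0,0,6]])

```text
clock: 10.65
eef_pos: [0.6111, -0.0029, 0.1755]
tcp_rot: [[0.339, 0.941, 0.0], [0.941, -0.339, -0.001], [-0.001, 0.001, -1.0]]
contact_force: [0.2, -1.1, -0.7]
finger_gap: 0.131
grip_force: 61.1
```

```bash
python3 s.py
```

```text
{'clock': 10.65, 'eef_pos': [0.611, -0.003, 0.176], 'contact_force': [0.19, -1.11, -0.672], 'wrist_torque': [-0.157, -0.179, 0.085], 'finger_gap': 0.131, 'grip_force': 61.118, 'q': [-11.342, 30.322, 69.387, -0.049, 80.26, 8.5]} phi 70.17
```

>>> jog_arm(increments=[[-1,0,0,0,0,0,6],[-1,0,0,0,0,0,6]])

```text
clock: 10.9
eef_pos: [0.6115, -0.0032, 0.1756]
tcp_rot: [[0.528, 0.85, 0.002], [0.85, -0.528, -0.001], [-0.0, 0.002, -1.0]]
contact_force: [3.4, -1.6, -1.2]
finger_gap: 0.13
grip_force: 60.9
```

```bash
python3 s.py
```

```text
{'clock': 10.9, 'eef_pos': [0.612, -0.003, 0.176], 'contact_force': [3.384, -1.579, -1.195], 'wrist_torque': [-0.33, -0.505, 0.149], 'finger_gap': 0.13, 'grip_force': 60.944, 'q': [-11.351, 30.332, 69.364, -0.057, 80.193, 20.498]} phi 58.16
```

>>> jog_arm(increments=[[-1,0,0,0,0,0,6],[-1,0,0,0,0,0,6]])

```text
clock: 11.15
eef_pos: [0.6115, -0.0034, 0.1756]
tcp_rot: [[0.693, 0.721, 0.002], [0.721, -0.693, -0.002], [-0.0, 0.002, -1.0]]
contact_force: [2.6, -2.3, -1.0]
finger_gap: 0.125
grip_force: 61.0
```

```bash
python3 s.py
```

```text
{'clock': 11.15, 'eef_pos': [0.612, -0.003, 0.176], 'contact_force': [2.595, -2.316, -0.997], 'wrist_torque': [-0.471, -0.417, 0.104], 'finger_gap': 0.125, 'grip_force': 60.957, 'q': [-11.365, 30.334, 69.361, -0.079, 80.194, 32.497]} phi 46.15
```

>>> jog_arm(increments=[[-1,0.001,0.001,0,0,0,6],[-1,0,0,0,0,0,6]])

```text
clock: 11.4
eef_pos: [0.6122, -0.0039, 0.1755]
tcp_rot: [[0.828, 0.561, -0.0], [0.561, -0.828, -0.003], [-0.002, 0.002, -1.0]]
contact_force: [-1.1, -5.3, -0.5]
finger_gap: 0.124
grip_force: 61.1
```

```bash
python3 s.py
```

```text
{'clock': 11.4, 'eef_pos': [0.612, -0.004, 0.176], 'contact_force': [-1.13, -5.294, -0.481], 'wrist_torque': [-1.021, 0.145, 0.021], 'finger_gap': 0.124, 'grip_force': 61.145, 'q': [-11.362, 30.455, 69.148, -0.161, 80.392, 44.528]} phi 34.14
```

>>> jog_arm(increments=[[-1,0,0,0,0,0,6],[-1,0,0,0,0,0,6]])

```text
clock: 11.65
eef_pos: [0.6124, -0.0044, 0.1755]
tcp_rot: [[0.926, 0.377, 0.0], [0.377, -0.926, -0.004], [-0.001, 0.003, -1.0]]
contact_force: [0.6, -8.5, -2.0]
finger_gap: 0.13
grip_force: 60.9
```

```bash
python3 s.py
```

```text
{'clock': 11.65, 'eef_pos': [0.612, -0.004, 0.176], 'contact_force': [0.61, -8.496, -2.036], 'wrist_torque': [-1.314, -0.021, 0.148], 'finger_gap': 0.13, 'grip_force': 60.949, 'q': [-11.385, 30.462, 69.134, -0.205, 80.349, 56.526]} phi 22.12
```

>>> jog_arm(increments=[[-1,0,0,0,0,0,6],[-1,0,0,0,0,0,6]])

```text
clock: 11.9
eef_pos: [0.6126, -0.0049, 0.1755]
tcp_rot: [[0.984, 0.175, 0.001], [0.175, -0.984, -0.005], [-0.0, 0.005, -1.0]]
contact_force: [0.8, -10.4, -2.2]
finger_gap: 0.133
grip_force: 60.9
```

```bash
python3 s.py
python3 - <<'E'
from fit import *
im,d=ctrl.get_image("top");P=pts("top",d);cv2.imwrite("pics/x.png",im[...,::-1])
Q=P[(np.hypot(P[...,0]-.606,P[...,1]+.005)<.13)]
q=Q[(Q[:,2]>.15)&(Q[:,2]<.163)][:,:2];print(len(q),q.mean(0))
E
```

```text
{'clock': 11.9, 'eef_pos': [0.613, -0.005, 0.176], 'contact_force': [0.819, -10.439, -2.198], 'wrist_torque': [-1.778, -0.007, 0.113], 'finger_gap': 0.133, 'grip_force': 60.903, 'q': [-11.411, 30.469, 69.122, -0.258, 80.329, 68.525]} phi 10.11
173 [ 0.58156758 -0.08661509]
```

>>> jog_arm(increments=[[-1,-0.0004,0.0025,0,0,0,6],[-1,0,0,0,0,0,6]])

```text
clock: 12.2
eef_pos: [0.6125, -0.0058, 0.1755]
tcp_rot: [[0.999, -0.032, 0.0], [-0.032, -0.999, -0.001], [0.001, 0.001, -1.0]]
contact_force: [0.4, -2.0, -0.4]
finger_gap: 0.127
grip_force: 61.1
```

```bash
python3 s.py
```

```text
{'clock': 12.2, 'eef_pos': [0.613, -0.006, 0.176], 'contact_force': [0.395, -1.983, -0.351], 'wrist_torque': [-0.421, -0.089, 0.057], 'finger_gap': 0.127, 'grip_force': 61.138, 'q': [-11.569, 30.466, 69.124, -0.067, 80.37, 80.29]} phi -1.85
```

>>> jog_arm(increments=[[-1,0,0,0,0,0,6],[-1,0,0,0,0,0,6]])

```text
clock: 12.45
eef_pos: [0.6125, -0.0063, 0.1756]
tcp_rot: [[0.971, -0.24, 0.0], [-0.24, -0.971, -0.003], [0.001, 0.002, -1.0]]
contact_force: [-0.3, -4.6, 0.8]
finger_gap: 0.132
grip_force: 61.2
```

```bash
python3 s.py
```

```text
{'clock': 12.45, 'eef_pos': [0.612, -0.006, 0.176], 'contact_force': [-0.329, -4.613, 0.832], 'wrist_torque': [-0.889, 0.106, 0.133], 'finger_gap': 0.132, 'grip_force': 61.16, 'q': [-11.59, 30.465, 69.124, -0.145, 80.371, 92.293]} phi -13.86
```

>>> jog_arm(increments=[[-1,0,0,0,0,0,6],[-1,0,0,0,0,0,6]])

```text
clock: 12.7
eef_pos: [0.6123, -0.0069, 0.1757]
tcp_rot: [[0.9, -0.436, -0.0], [-0.436, -0.9, -0.004], [0.001, 0.003, -1.0]]
contact_force: [-1.1, -7.6, 2.3]
finger_gap: 0.126
grip_force: 61.3
```

```bash
python3 s.py
```

```text
{'clock': 12.7, 'eef_pos': [0.612, -0.007, 0.176], 'contact_force': [-1.136, -7.618, 2.311], 'wrist_torque': [-1.291, 0.4, 0.142], 'finger_gap': 0.126, 'grip_force': 61.321, 'q': [-11.618, 30.454, 69.125, -0.209, 80.395, 104.287]} phi -25.87
```

>>> jog_arm(increments=[[-1,0.0009,0.0018,0,0,0,6]])

```text
clock: 12.82
eef_pos: [0.6121, -0.0075, 0.1757]
tcp_rot: [[0.85, -0.527, -0.001], [-0.527, -0.85, -0.0], [-0.0, 0.001, -1.0]]
contact_force: [-2.7, 3.9, 2.3]
finger_gap: 0.131
grip_force: 61.6
```

```bash
python3 s.py
```

```text
{'clock': 12.825, 'eef_pos': [0.612, -0.007, 0.176], 'contact_force': [-2.728, 3.938, 2.292], 'wrist_torque': [0.615, 0.449, 0.168], 'finger_gap': 0.131, 'grip_force': 61.637, 'q': [-11.75, 30.445, 69.133, -0.035, 80.449, 110.09]} phi -31.83
```

>>> jog_arm(increments=[[-1,0,0,0,0,0,6]])

```text
clock: 12.95
eef_pos: [0.612, -0.0076, 0.1758]
tcp_rot: [[0.79, -0.613, -0.001], [-0.613, -0.79, -0.001], [-0.0, 0.001, -1.0]]
contact_force: [-2.7, -2.8, 3.7]
finger_gap: 0.127
grip_force: 61.8
```

```bash
python3 s.py
```

```text
{'clock': 12.95, 'eef_pos': [0.612, -0.008, 0.176], 'contact_force': [-2.689, -2.785, 3.723], 'wrist_torque': [-0.361, 0.639, 0.225], 'finger_gap': 0.127, 'grip_force': 61.762, 'q': [-11.749, 30.437, 69.137, -0.076, 80.466, 116.091]} phi -37.83
```

>>> jog_arm(increments=[[-1,0,0,0,0,0,6]])

```text
clock: 13.08
eef_pos: [0.6118, -0.0078, 0.1758]
tcp_rot: [[0.721, -0.693, -0.001], [-0.693, -0.721, -0.002], [0.0, 0.002, -1.0]]
contact_force: [-4.8, -2.5, 3.5]
finger_gap: 0.129
grip_force: 61.9
```

```bash
python3 s.py
```

```text
{'clock': 13.075, 'eef_pos': [0.612, -0.008, 0.176], 'contact_force': [-4.788, -2.526, 3.466], 'wrist_torque': [-0.548, 0.818, 0.24], 'finger_gap': 0.129, 'grip_force': 61.89, 'q': [-11.756, 30.426, 69.145, -0.116, 80.485, 122.092]} phi -43.83
```

>>> jog_arm(increments=[[-1,0,0,0,0,0,6]])

```text
clock: 13.2
eef_pos: [0.6116, -0.008, 0.1759]
tcp_rot: [[0.645, -0.764, -0.002], [-0.764, -0.645, -0.002], [0.0, 0.003, -1.0]]
contact_force: [-5.9, -3.9, 4.1]
finger_gap: 0.129
grip_force: 62.0
```

```bash
python3 s.py
```

```text
{'clock': 13.2, 'eef_pos': [0.612, -0.008, 0.176], 'contact_force': [-5.931, -3.896, 4.145], 'wrist_torque': [-0.701, 1.107, 0.258], 'finger_gap': 0.129, 'grip_force': 61.994, 'q': [-11.767, 30.418, 69.151, -0.147, 80.512, 128.088]} phi -49.83
```

>>> jog_arm(increments=[[-1,0,0,0,0,0,4]])

```text
clock: 13.32
eef_pos: [0.6114, -0.0082, 0.1759]
tcp_rot: [[0.591, -0.807, -0.002], [-0.807, -0.591, -0.002], [0.001, 0.003, -1.0]]
contact_force: [-7.4, -4.4, 4.6]
finger_gap: 0.124
grip_force: 62.1
```

```bash
python3 s.py
```

```text
{'clock': 13.325, 'eef_pos': [0.611, -0.008, 0.176], 'contact_force': [-7.396, -4.448, 4.58], 'wrist_torque': [-0.739, 1.217, 0.276], 'finger_gap': 0.124, 'grip_force': 62.052, 'q': [-11.775, 30.41, 69.158, -0.164, 80.528, 132.04]} phi -53.79
```

>>> jog_arm(increments=[[-1,0,0,0,0,0,4]])

```text
clock: 13.45
eef_pos: [0.6113, -0.0083, 0.176]
tcp_rot: [[0.533, -0.846, -0.003], [-0.846, -0.533, -0.003], [0.001, 0.004, -1.0]]
contact_force: [-7.4, -5.3, 6.0]
finger_gap: 0.128
grip_force: 62.1
```

```bash
python3 s.py
```

```text
{'clock': 13.45, 'eef_pos': [0.611, -0.008, 0.176], 'contact_force': [-7.37, -5.305, 5.996], 'wrist_torque': [-0.787, 1.355, 0.308], 'finger_gap': 0.128, 'grip_force': 62.131, 'q': [-11.782, 30.405, 69.164, -0.181, 80.549, 136.016]} phi -57.77
```

>>> jog_arm(increments=[[-1,0,0,0,0,0,4]])

```text
clock: 13.58
eef_pos: [0.6111, -0.0083, 0.176]
tcp_rot: [[0.473, -0.881, -0.003], [-0.881, -0.473, -0.003], [0.001, 0.004, -1.0]]
contact_force: [-8.2, -5.9, 6.2]
finger_gap: 0.128
grip_force: 62.1
```

```bash
python3 s.py
```

```text
{'clock': 13.575, 'eef_pos': [0.611, -0.008, 0.176], 'contact_force': [-8.16, -5.926, 6.15], 'wrist_torque': [-0.865, 1.52, 0.315], 'finger_gap': 0.128, 'grip_force': 62.144, 'q': [-11.785, 30.397, 69.173, -0.194, 80.568, 140.015]} phi -61.77
```

>>> jog_arm(increments=[[-1,0,0,0,0,0,4]])

```text
clock: 13.7
eef_pos: [0.611, -0.0085, 0.176]
tcp_rot: [[0.41, -0.912, -0.003], [-0.912, -0.41, -0.003], [0.001, 0.004, -1.0]]
contact_force: [-9.7, -6.1, 7.3]
finger_gap: 0.129
grip_force: 62.2
```

```bash
python3 s.py
```

```text
{'clock': 13.7, 'eef_pos': [0.611, -0.008, 0.176], 'contact_force': [-9.686, -6.089, 7.329], 'wrist_torque': [-0.994, 1.716, 0.358], 'finger_gap': 0.129, 'grip_force': 62.161, 'q': [-11.794, 30.392, 69.183, -0.208, 80.585, 144.015]} phi -65.78
```

>>> jog_arm(increments=[[-1,0.0008,0.002,0,0,0,4]])

```text
clock: 13.82
eef_pos: [0.6105, -0.0088, 0.176]
tcp_rot: [[0.346, -0.938, -0.0], [-0.938, -0.346, -0.0], [0.0, 0.0, -1.0]]
contact_force: [-0.2, 2.8, 3.1]
finger_gap: 0.13
grip_force: 61.7
```

```bash
python3 s.py
```

```text
{'clock': 13.825, 'eef_pos': [0.611, -0.009, 0.176], 'contact_force': [-0.165, 2.824, 3.078], 'wrist_torque': [0.809, 0.02, 0.328], 'finger_gap': 0.13, 'grip_force': 61.739, 'q': [-11.912, 30.268, 69.4, -0.017, 80.345, 147.837]} phi -69.75
```

>>> jog_arm(increments=[[-1,0,0,0,0,0,4]])

```text
clock: 13.95
eef_pos: [0.6104, -0.0088, 0.176]
tcp_rot: [[0.28, -0.96, -0.001], [-0.96, -0.28, -0.0], [0.0, 0.001, -1.0]]
contact_force: [-4.5, -0.4, 3.9]
finger_gap: 0.129
grip_force: 62.0
```

```bash
python3 s.py
```

```text
{'clock': 13.95, 'eef_pos': [0.61, -0.009, 0.176], 'contact_force': [-4.476, -0.432, 3.855], 'wrist_torque': [0.111, 0.751, 0.24], 'finger_gap': 0.129, 'grip_force': 61.967, 'q': [-11.906, 30.267, 69.405, -0.034, 80.361, 151.842]} phi -73.74
```

>>> jog_arm(increments=[[-1,0,0,0,0,0,4]])

```text
clock: 14.08
eef_pos: [0.6102, -0.0088, 0.176]
tcp_rot: [[0.212, -0.977, -0.001], [-0.977, -0.212, -0.001], [0.0, 0.001, -1.0]]
contact_force: [-5.5, -0.6, 5.2]
finger_gap: 0.13
grip_force: 62.1
```

```bash
python3 s.py;  python3 - <<'E'
from fit import *
im,d=ctrl.get_image("side");cv2.imwrite("pics/side2.png",cv2.resize(im[165:205,220:265,::-1],None,fx=13,fy=13,interpolation=2))
E
```

```text
{'clock': 14.075, 'eef_pos': [0.61, -0.009, 0.176], 'contact_force': [-5.456, -0.597, 5.241], 'wrist_torque': [0.029, 0.928, 0.311], 'finger_gap': 0.13, 'grip_force': 62.087, 'q': [-11.906, 30.265, 69.411, -0.056, 80.39, 155.844]} phi -77.74
```

View pics/side2.png

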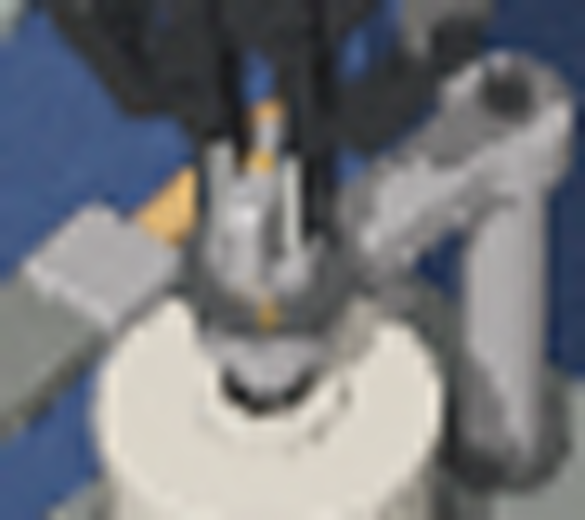

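The torque has levelled off at about 0.3 after allowing for eccentricity. The picture shows brass specks at (268,110) and (262,160) in line with the collar mark at (268,315). I'll project the model points to read the mark angles.

```bash
cat > brass.py <<'E'
from fit import *
def proj(p,cam="side"):
    c=ctrl.calibration(cam);K=np.array(c["intrinsics"]);x=np.array(c["rotation"]).T@(np.array(p)-c["xyz"]);x=x*[1,-1,-1];u=K@x;return (u[:2]/u[2]).round(2)
def look(C,phi,name):
    im,d=ctrl.get_image("side");sub=im[165:205,225:262].astype(int)
    m=((sub[...,0]-sub[...,2])>45).astype(np.uint8)
    n,lab,st,_=cv2.connectedComponentsWithStats(m)
    for i in range(1,n):
        v,u=np.where(lab==i);w=(sub[v,u,0]-sub[v,u,2]).astype(float);print("blob",len(u),"u,v",(w@u/w.sum()+225.5).round(2),(w@v/w.sum()+165.5).round(2))
    print("pin",proj([*C,.204]))
    for a in (90,100,110,120,130): print(a,"collar r24",proj([C[0]+.024*np.cos(np.radians(a)),C[1]+.024*np.sin(np.radians(a)),.166]))
    for r,z in ((.021,.203),(.021,.189),(.018,.175)): 
        a=np.radians(phi+180);print("wing end",r,z,proj([C[0]+r*np.cos(a),C[1]+r*np.sin(a),z]))
E
python3 -c "
from brass import *
look((.6097,-.0058),-77.7,'')"; python3 s.py
```

```text
blob 2 u,v 240.88 173.5
blob 16 u,v 233.33 181.24
blob 2 u,v 240.09 177.5
blob 2 u,v 240.5 189.08
pin [239.1  176.84]
90 collar r24 [236.32 188.66]
100 collar r24 [237.4  188.95]
110 collar r24 [238.53 189.1 ]
120 collar r24 [239.7  189.12]
130 collar r24 [240.85 188.99]
wing end 0.021 0.203 [237.56 181.  ]
wing end 0.021 0.189 [237.68 183.84]
wing end 0.018 0.175 [238.02 186.08]
{'clock': 14.175, 'eef_pos': [0.61, -0.009, 0.176], 'contact_force': [-4.68, 0.183, 6.361], 'wrist_torque': [0.039, 0.953, 0.15], 'finger_gap': 0.128, 'grip_force': 61.985, 'q': [-11.903, 30.265, 69.411, -0.056, 80.389, 155.802]} phi -77.7
```

Both estimates agree: the collar mark lags by about 16°, and the torque plateau starts near φ=-62. That puts slip at about 0.28 rad. I'll add 5° for margin, then release and back away upward.

>>> jog_arm(increments=[[-1,0,0,0,0,0,5],[-1,0,0,0,0,0,0],[-0.6,0,0,0,0,0,0],[0,0,0,0,0,0,0],[0.5,0,0,0,0,0,0],[1,0,0,0,0,0,0],[1,0,0,0,0,0,0],[1,0,0,-0.02,0,0,0],[1,0,0,-0.03,0,0,0],[1,0,0,-0.03,0,0,0],[1,0,0,-0.03,0,0,0],[1,0,0,-0.03,0,0,0]])

```text
clock: 15.68
eef_pos: [0.6109, -0.0082, 0.3163]
tcp_rot: [[0.128, -0.992, 0.0], [-0.992, -0.128, 0.0], [-0.0, -0.0, -1.0]]
contact_force: [0.5, -0.7, -0.2]
finger_gap: 1.0
grip_force: 0.0
```

>>> jog_arm(increments=[[1,0.05,0,0,0,0,0],[1,0.05,0,0,0,0,0],[1,0.05,0,0,0,0,0],[1,0.05,0,0,0,0,0],[1,0.05,0,0,0,0,0],[1,0,-0.03,0,0,0,-5],[1,0,0,0,0,0,0]])

```text
clock: 16.55
eef_pos: [0.6736, -0.2526, 0.3135]
tcp_rot: [[0.214, -0.977, -0.001], [-0.977, -0.214, 0.001], [-0.001, 0.001, -1.0]]
contact_force: [-0.1, 0.4, -0.8]
finger_gap: 1.002
grip_force: 0.0
```

```bash
python3 -c "
from brass import *
look((.6097,-.0058),-82.7,'')
np.set_printoptions(precision=4,suppress=True)
out=[]
for k,b in (('top',(150,225,225,300)),('side',(160,215,215,285))):
    im,d=ctrl.get_image(k);out.append(cv2.resize(im[b[0]:b[1],b[2]:b[3],::-1],(600,500) if k=='side' else (600,520),interpolation=2)[:, :390*1])
    np.save(k+'1.npy',d)
    P=pts(k,d);Q=P[np.hypot(P[...,0]-.606,P[...,1]+.03)<.14]
    print(k,wingfit(Q[(np.hypot(Q[:,0]-.61,Q[:,1]+.006)<.04)]))
    print('max z on wing',np.sort(Q[np.hypot(Q[:,0]-.61,Q[:,1]+.006)<.03][:,2])[-4:])
    cv2.imwrite(f'pics/{k}_end.png',cv2.resize(im[b[0]:b[1],b[2]:b[3],::-1],None,fx=8,fy=8,interpolation=2))
"; python3 s.py
```

```text
blob 26 u,v 242.92 173.88
blob 31 u,v 234.77 180.11
blob 3 u,v 243.81 188.18
pin [239.1  176.84]
90 collar r24 [236.32 188.66]
100 collar r24 [237.4  188.95]
110 collar r24 [238.53 189.1 ]
120 collar r24 [239.7  189.12]
130 collar r24 [240.85 188.99]
wing end 0.021 0.203 [237.07 180.9 ]
wing end 0.021 0.189 [237.19 183.75]
wing end 0.018 0.175 [237.6  185.99]
top (48, array([ 0.6059, -0.0086]), array([12.2397, 40.5415]), np.float64(126.48677468980087), ((606.4345703125, -8.232501983642578), (12.161813735961914, 39.154170989990234), 38.57708740234375))
max z on wing [0.2053 0.2053 0.2064 0.2077]
side (30, array([ 0.6033, -0.0025]), array([12.2616, 40.7103]), np.float64(126.87734396240758), ((603.3690795898438, -2.9461212158203125), (11.671473503112793, 40.809871673583984), 36.00484848022461))
max z on wing [0.2047 0.205  0.205  0.2054]
{'clock': 16.7, 'eef_pos': [0.672, -0.252, 0.316], 'contact_force': [0.697, 0.061, 0.752], 'wrist_torque': [-0.029, -0.031, -0.064], 'finger_gap': 0.998, 'grip_force': 0.0, 'q': [-29.962, 39.823, 29.027, -0.009, 111.141, 137.724]} phi -77.69
```

View pics/top_end.png

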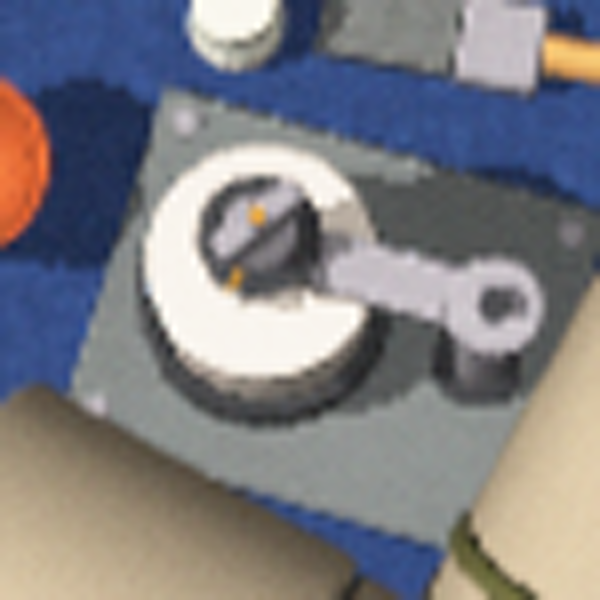

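View pics/side_end.png

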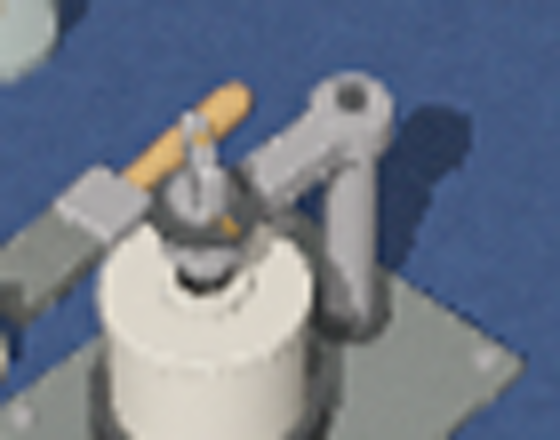

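The wing, now free, has unwound by about 29°. That fits the spring falling to the 0.08 N m thread friction, which is about 50 N of foot force, so it's still pressing. The top view shows the pin at (258,215) and the collar mark at (237,278). I'll measure the slip from the collar mark relative to the wing, before and now.

Run:
```python
from fit import *
np.set_printoptions(precision=4,suppress=True)
def blobs(im,k,C,R=.032):
    s=im.astype(int);br=np.clip(s[...,0]-s[...,2]-25,0,None)*(s[...,0]>s[...,1])
    v,u=np.mgrid[:384,:512];c=ctrl.calibration(k)
    from brass import proj
    uc,vc=proj([*C,.185],k)
    m=((br>8)&(np.hypot(u-uc,v-vc)<14)).astype(np.uint8)
    n,lab,st,_=cv2.connectedComponentsWithStats(m,connectivity=8)
    for i in range(1,n):
        w=br*(lab==i);at=[((w*(v+.5)).sum()/w.sum())/384,((w*(u+.5)).sum()/w.sum())/512]
        for z in (.166,.174,.205):
            p=at_z(k,at,z)[:2]-C;print(k,st[i,4],w.sum(),"z",z,"r",np.hypot(*p).round(4),"ang",np.degrees(np.arctan2(p[1],p[0])).round(1))
print("START");
blobs(cv2.imread("pics/top0.png")[...,::-1],"top",np.array([.5042,-.0355]))
blobs(cv2.imread("pics/side0.png")[...,::-1],"side",np.array([.5028,-.031]))
print("NOW")
for k,C in(("top",[.6062,-.0085]),("side",[.6035,-.0027])):
    im,_=ctrl.get_image(k);blobs(im,k,np.array(C))
for k in ("side","top"):
  for l in ("pin","wing"):print(k,l,[(round(x["p"],2),np.round(np.array(x["at"])*[384,512],2)) for x in ctrl.pinpoint(l,k)[:2]])
```

```text
START
top 7 355 z 0.166 r 0.0058 ang -5.0
top 7 355 z 0.174 r 0.0048 ang -5.2
top 7 355 z 0.205 r 0.0011 ang -8.7
side 2 134 z 0.166 r 0.0396 ang -66.6
side 2 134 z 0.174 r 0.0312 ang -66.4
side 2 134 z 0.205 r 0.0012 ang 86.6
side 5 176 z 0.166 r 0.0197 ang 34.4
side 5 176 z 0.174 r 0.0226 ang 54.8
side 5 176 z 0.205 r 0.0468 ang 89.3
NOW
top 5 404 z 0.166 r 0.0099 ang 3.6
top 5 404 z 0.174 r 0.0082 ang 3.5
top 5 404 z 0.205 r 0.0016 ang 0.6
top 6 304 z 0.166 r 0.0193 ang 149.0
top 6 304 z 0.174 r 0.0205 ang 151.7
top 6 304 z 0.205 r 0.0256 ang 159.4
side 32 1767 z 0.166 r 0.0626 ang -71.0
side 32 1767 z 0.174 r 0.054 ang -72.5
side 32 1767 z 0.205 r 0.0218 ang -88.8
side 32 1853 z 0.166 r 0.0359 ang -26.6
side 32 1853 z 0.174 r 0.0293 ang -17.5
side 32 1853 z 0.205 r 0.0227 ang 59.0
side 4 166 z 0.166 r 0.0188 ang 156.8
side 4 166 z 0.174 r 0.0255 ang 145.4
side 4 166 z 0.205 r 0.0551 ang 130.3
side pin [(0.66, array([203.71, 209.41])), (0.65, array([195.69, 241.72]))]
side wing [(0.44, array([179.6 , 238.39]))]
top pin [(0.27, array([186.89, 287.08]))]
top wing [(0.59, array([178.91, 254.92]))]
```

At the start the mark lined up with the wing's end at about 38°. It now lags the wing end by about 24°, so slip is about 0.4 rad, near the middle of the allowed band. The bridge and lid are in place, so I'm handing in.

```bash
python3 -c "
from bench import ctrl
print(ctrl.close_job())"
```

```text
the job is handed in; nothing more can be done
None
```

I handed the job in: the bridge is at its stop over the lid, the thumbscrew was turned until the clutch slipped about 0.4 rad (allowed 0.13–0.85), and the gripper let go; the hand-in gave no verdict, and I estimated the slip and foot force (about 50 N) rather than measuring them directly.

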